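Lock a bayonet filter cartridge into the bench dust extractor

TASK

Fit the filter cartridge to the little dust extractor on the conservation bench: set its two lugs into the notches of the socket ring, push it fully in against the spring, and turn it clockwise (seen from above) to the stop so that it is locked with its grip bar along the two raised ribs on the housing, and let go. Feel for the notches and work gently, never leaning hard on the ring or wrenching the stop, and leave the basin, pot, tin and brush where they are.

Things in the scene. Friction and masses are not known exactly. Their poses are not given: they have to be found in the camera images.
- cartridge_mid (a point): Filter cartridge, pale plastic, 87 mm tall, 0.15 to 0.31 kg, standing on the bench. Point: on its axis, half-way up, 43.5 mm above its underside; z up, x along its grip bar. Stem 54 mm in diameter, 0 to 30 mm high; ribbed drum 74 mm in diameter, 30 to 55 mm; grip bar on top. Half a turn gives the same fit.
- grip (a point): Centre of the cartridge's upright grip bar, 71 mm above the underside, 16 mm below the bar's top and 16 mm above the drum's top. The bar is 60 mm long (x), 22 mm thick (y), 32 mm high.
- lugs (a point): Point on the cartridge's axis level with its two lugs, 8 mm above the underside. The lugs stick out of the stem to +x and -x, right below the bar's ends: 10 mm wide, out to 36 mm from the axis, 8 mm high (4 to 12 mm above the underside).
- socket (a point): Centre of the top of the extractor's socket, 90 mm above the bench; z up, x along the two raised ribs on the housing. Fixed grey housing 180 x 180 mm, 50 mm high, hose stub to +x; on it the round socket, 94 mm across, 40 mm high. Its mouth is a flat metal ring 7 mm thick, bore 58 mm, with two opposite notches 12.6 mm wide for the lugs.
- notch_level (a point): On the socket's axis at the ring's underside, 7 mm below its top. The ring was clamped by hand: its notches lie 1.05 rad anticlockwise (from above) of the ribs (x), give or take 0.3 rad; not measured, but seen and felt: elsewhere lugs rest on the ring (cartridge's underside 4 mm below the ring's top), in the notches they drop in.
- pad_level (a point): Socket axis, 12 mm below the ring's top: rest height of a spring pad that the stem's underside meets and pushes down: 3.5 N at first, plus 0.3 N per mm. To turn, each lug must pass under a fixed hump beside its notch: underside 25 mm or more below the ring's top (7.4 N). At 30 mm the drum lands on the ring.
- lock (a point): Where cartridge_mid lies when locked: on the axis, 24.5 mm above the ring's top. Turned clockwise by 0.75 to 1.35 rad from the notches the lugs meet a fixed stop with the bar along the ribs (x) within 0.06 rad. Let go there, the spring lifts the cartridge into its lock pocket, underside 19 mm below the ring's top. A stop also bars turning anticlockwise far past the notches.
- basin: Bystander: an upturned old bronze basin, 184 mm across, 47 mm high, two ring handles; origin under its centre.
- burr_pot: Bystander: an open clay-coloured pot, 72 mm across, 50 mm high; origin under its centre.
- tin: Bystander: a dark flat tin, 70 mm across, 45 mm high; origin under its centre.
- brush: Bystander: a hand brush lying on the bench near the robot, 160 mm long along its x axis; origin under its centre.
There are look-alikes about, which are no part of the job. Several things look just like the part that bears cartridge_mid: the one meant starts nearest to the robot's base.

How it is judged (in metres and radians):
On the way:
1. the lugs are through the notches and the cartridge is pushed in far enough to pass under the humps (z of cartridge_mid in the frame of socket below 0.0195 m and horizontal distance between cartridge_mid and socket below 0.006 m), for 0.1 s.
At the end, for the whole second after the job is handed in: The cartridge sits locked in the socket: its middle 21 to 28 mm above the ring's top (underside about 19 mm below it, lifted into the lock pocket), within 5 mm of the socket's axis, upright within 0.09 rad, grip bar within 0.15 rad of the ribs, released and at rest (z of cartridge_mid in the frame of socket between 0.021 and 0.028 m and horizontal distance between cartridge_mid and socket below 0.005 m and angle between the x axis of cartridge_mid and the x axis of socket, either way round below 0.15 rad and angle between cartridge_mid's own z axis and vertical below 0.09 rad); the robot touches nothing.
It fails at once if the cartridge is pressed or wrenched against the extractor with more than 45 N (contact force between cartridge and extractor above 45 N).
It fails at once if the robot leans on the extractor itself with more than 15 N (contact force between any of the arm, the fingers and extractor above 15 N).
It fails at once if a bystander is moved by more than 20 mm (distance of any of basin, burr_pot, tin, brush from where it was at the start of the episode above 0.02 m).
It also fails if it takes over 70 s, if anything falls off the work surface, if the arm or the gripper's body presses on something with over 40 N, if the wrist force passes 120 N, or if a joint passes its speed limit or range.

ROBOT

A 7-joint arm with a two-finger parallel gripper is mounted at the origin on the work surface. World frame = base frame: x ahead of the robot, y to its left, z up, the work surface at z = 0. Lengths are in m, angles in degrees, forces in N, time in s.
With the tool pointing down it reaches from about 0.35 to 0.9 m from the base axis. Payload 7.2 kg.
Tool frame: the origin (TCP) lies midway between the tips of the shut fingers; the grasp point (between the pads) lies r.grasp_offset behind it (r.grasp_offset is the distance from the TCP to the grasp point, in m); z points along the fingers, y is the line along which they close (so a half turn about z gives the same grasp; the last joint's range is limited). The gripper opens to 85 mm and grips with 20 to 120 N. Pads are 22 mm wide; open, the fingers measure 114 mm over their backs; the gripper's body (76 mm by 85 mm) begins 54 mm behind the grasp point. The pads swing forward as they close: fully open they stand 13 mm farther back than shut.
Start: joints at [-80.512, 23.554, -0.728, 91.456, 0.321, 64.991, -4.71], TCP at [0.145, 0.608, 0.231] pointing down, gripper open.
Joint ranges: [-169.25, 169.25], [-16.82, 113.86], [-84.01, 82.57], [7.8, 145.47], [-59.2, 239.2], [7.22, 106.19], [-163.78, 163.78]. Speed limits (degrees/s): [136.94, 136.94, 172.46, 172.46, 180, 180, 180].

INTERFACE

Orientations are given as a 3x3 rotation matrix whose columns are the frame's x, y, z axes.
In Python, from plant import r, imaging gives the robot as it stands. Calls block until the motion is done:
- r.move_to(position, orientation): joint-space move of the TCP to a pose.
- r.movel(position, ori=None, speed=0.15, until_force=None): straight line of the TCP; ori=None keeps the orientation; speed is the mean speed in m/s. With until_force (N) it stops when the force on the tool has changed by that much, and returns True; else False.
- r.move_j(angles): joint-space move.
- r.release() and r.clamp(f_grip=None): open the fingers fully, or close them until they stop; f_grip is the grip in N (None keeps the last).
- r.hold(seconds).
- r.solve_ik(position, orientation): joint angles nearest the present ones, or None.
- imaging.grab_frame(name): name is "side" or "top"; returns a dict with "color" (400x640x3 uint8, red, green, blue), "fov_y" (degrees; the focal length in pixels is half the picture's height over the tangent of half this angle, whatever the lens; pixels are square), "cx", "cy" (the principal point, pixels), "distortion" ([k1, k2, p1, p2, k3] as OpenCV has them; the pictures are not rectified), "T" (4x4, takes a point from camera to world coordinates). Camera axes: x right, y down, z forward; pixel columns grow to the right and rows downward; lengths in m; the calibration is good to about 2 mm. A picture is of the moment at which its call begins. There is no depth.
A pose or a line that the arm cannot do raises r.Unreachable and nothing moves.
- r.job_done(): hands the job in; it is judged then, once.
Readings, each from a call of its own:
- r.read_time_s(): time.
- r.read_joint_pos(): joint angles.
- r.read_joint_vel(): joint speeds.
- r.read_effort(): joint torques, N m.
- r.read_ee_pos(): TCP position.
- r.read_eef_rot(): TCP orientation.
- r.read_wrist_force(): force on the tool from outside, world axes, zero at the start.
- r.read_torque(): the same for the moment, N m.
- r.read_grip_width(): finger opening in m.
- r.read_grip_force(): force on a finger pad.
Only numpy, scipy, OpenCV 4.12 (cv2) and the standard library are available. Lean on these libraries where they do the work, as an engineer would, in place of code of your own. Each camera call takes 0.05 s, during which the arm holds its last target. There are 200 camera calls.

## Working session

There is one attempt and no reset: what is moved stays moved. The work goes in short steps, each a Python script; the robot and the scene stay as the last script left them, time stands still between calls to the robot, and variables do not carry over. Pictures are saved under pics/ and viewed, at most 10 in all, crops included, and the job is handed in when it is done.

```bash
ls; mkdir -p pics; python3 - <<'E'
from plant import r, imaging
import cv2,numpy as np
for n in("top","side"):
    f=imaging.grab_frame(n); cv2.imwrite(f"pics/{n}0.png",f["color"][:,:,::-1])
    print(n,f["fov_y"],f["cx"],f["cy"],f["distortion"],np.round(f["T"],3).tolist())
print(r.grasp_offset,r.read_time_s(),r.read_eef_rot())
E
```

```text
pics
top 45.857656682496795 318.9299081953894 198.30131143584376 [-0.11680094  0.          0.          0.          0.        ] [[0.021, -0.997, 0.073, 0.482], [-1.0, -0.021, -0.004, 0.002], [0.006, -0.073, -0.997, 1.529], [0.0, 0.0, 0.0, 1.0]]
side 52.45404981352648 331.473654083408 198.69965307267185 [-0.07952003  0.          0.          0.          0.        ] [[0.925, -0.268, 0.269, 0.299], [-0.38, -0.643, 0.665, -0.71], [-0.006, -0.718, -0.696, 0.851], [0.0, 0.0, 0.0, 1.0]]
0.0187 0.1 [[-9.72816690e-01  2.31576369e-01 -2.69235060e-04]
 [ 2.31576515e-01  9.72815641e-01 -1.43019065e-03]
 [-6.92822803e-05 -1.45366185e-03 -9.99998941e-01]]
```

View pics/top0.png

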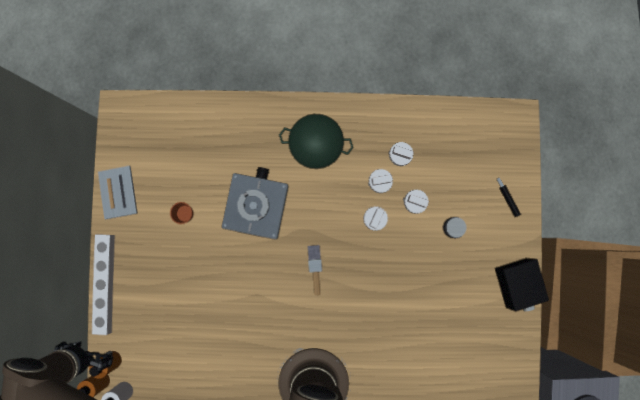

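View pics/side0.png

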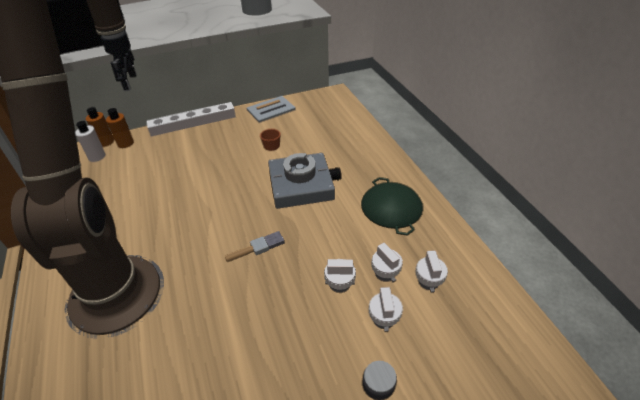

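Top view: the extractor is at about (254,205) with its hose at (262,173). There are four cartridges, and the nearest to the base (314,390) is the one at (376,218). In the side view that one is at (340,273). Next I'll zoom in.

```bash
cat > h.py <<'E'
import numpy as np, cv2
from plant import r, imaging
def K(f):
    F=200/np.tan(np.radians(f["fov_y"])/2); return np.array([[F,0,f["cx"]],[0,F,f["cy"]],[0,0,1]])
def plane(f,uv,z):
    p=cv2.undistortPoints(np.array(uv,float).reshape(-1,1,2),K(f),np.array(f["distortion"],float))[:,0]
    d=np.c_[p,np.ones(len(p))]@f["T"][:3,:3].T; o=f["T"][:3,3]
    return o+d*((z-o[2])/d[:,2])[:,None]
def proj(f,P):
    T=np.linalg.inv(f["T"]); return cv2.projectPoints(np.array(P,float).reshape(-1,1,3),cv2.Rodrigues(T[:3,:3])[0],T[:3,3],K(f),np.array(f["distortion"],float))[0][:,0]
E
python3 - <<'E'
from h import *
t=imaging.grab_frame("top");s=imaging.grab_frame("side")
def crop(f,u,v,w):
    return cv2.resize(f["color"][v-w//2:v+w//2,u-w//2:u+w//2,::-1],(w and 400,300*4//3),interpolation=cv2.INTER_CUBIC)[:, :]
m=np.vstack([np.hstack([crop(t,254,205,80),crop(t,376,218,40)]),np.hstack([crop(s,300,175,80),crop(s,340,273,50)])])
cv2.imwrite("pics/z.png",cv2.resize(m,(600,600)))
print(plane(t,[(254,205)],.09),plane(t,[(376,218)],.087), plane(s,[(299,164)],.09),plane(s,[(340,268)],.07))
E
```

```text
[[0.56340614 0.19348592 0.09      ]] [[ 0.53157431 -0.17999901  0.087     ]] [[0.55987092 0.18958375 0.09      ]] [[ 0.52978597 -0.18867712  0.07      ]]
```

View pics/z.png

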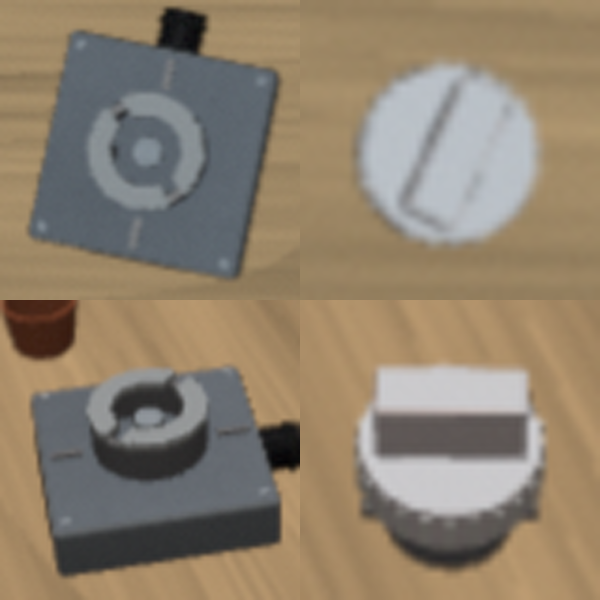

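The zoom shows these points:
- **Ring, top view:** centre about (253.2,205). Notches at crop (122,113) and (170,190), ribs at crop (168,75) and (135,235).
- **Cartridge, top view:** centred at about (375.7,218.3).
- **Cartridge, side view:** its bar's top corners are clear at crop (76,70), (227,68), (227,113) and (76,113).

I'll refine these with masks.

```bash
python3 - <<'E'
from h import *
t=imaging.grab_frame("top");s=imaging.grab_frame("side")
def ell(f,u,v,w,mask,k=8):
    c=cv2.resize(f["color"][v-w:v+w,u-w:u+w],None,fx=k,fy=k,interpolation=cv2.INTER_CUBIC)
    m=mask(c).astype(np.uint8)*255
    cs,_=cv2.findContours(m,cv2.RETR_EXTERNAL,cv2.CHAIN_APPROX_NONE)
    c=max(cs,key=cv2.contourArea)[:,0]; hull=cv2.convexHull(c)[:,0]
    un=lambda p:(np.asarray(p,float)+.5)/k-.5+[u-w,v-w]
    return un(hull),un(c)
def circ(P):
    P=P[:,:2];A=np.c_[2*P,np.ones(len(P))];x=np.linalg.lstsq(A,(P**2).sum(1),rcond=None)[0]
    return x[:2],np.sqrt(x[2]+x[0]**2+x[1]**2)
hsv=lambda c:cv2.cvtColor(c,cv2.COLOR_RGB2HSV)
def dens(h): # resample hull evenly
    m=np.vstack([h,h[:1]]);o=[]
    for a,b in zip(m[:-1],m[1:]):
        n=max(1,int(np.linalg.norm(b-a)/.2)); o+=[a+(b-a)*i/n for i in range(n)]
    return np.array(o)
white=lambda c:(hsv(c)[...,1]<60)&(hsv(c)[...,2]>120)
h,_=ell(t,376,218,18,white); print("drum top",circ(plane(t,dens(h),.055)))
for th in(120,128,136):
    h,_=ell(t,253,205,18,lambda c:hsv(c)[...,2]>th); print("ring top",th,circ(plane(t,dens(h),.09)))
for th in(110,125,140):
    h,_=ell(s,299,164,20,lambda c:hsv(c)[...,2]>th); print("ring side",th,circ(plane(s,dens(h),.09)))
for f,o,ps,k in((t,(214,165),[(147,150),(122,113),(170,190),(172,64),(135,235)],3.75),(s,(260,135),[(148,109),(172,80),(118,130),(232,133),(66,156)],3.75)):
    px=[np.array(p)/k-.5+o for p in ps]
    a=plane(f,px[:3],.09);b=plane(f,px[3:],.05);print(a.round(4).tolist(),b.round(4).tolist())
    d=a[1]-a[2];e=b[0]-b[1];print("notch",np.degrees(np.arctan2(d[1],d[0])),"ribs",np.degrees(np.arctan2(e[1],e[0])))
q=plane(s,[np.array(p)/6-.5+[315,248] for p in[(76,70),(227,68),(227,113),(76,113)]],.087);print(q.round(4).tolist(),q.mean(0))
d=q[1]-q[0]+q[2]-q[3];print("bar side",np.degrees(np.arctan2(d[1],d[0])))
q=plane(t,[np.array(p)/7.5-.5+[356,198] for p in[(160,77),(104,207)]],.071);d=q[0]-q[1];print("bar top",np.degrees(np.arctan2(d[1],d[0])))
E
```

```text
drum top (array([ 0.53252572, -0.18186728]), np.float64(0.03906255947767196))
ring top 120 (array([0.57531048, 0.18466627]), np.float64(0.03574955725155653))
ring top 128 (array([0.57508999, 0.18380086]), np.float64(0.034036915365999856))
ring top 136 (array([0.57527391, 0.1835427 ]), np.float64(0.03263442612938414))
ring side 110 (array([0.57151425, 0.22399727]), np.float64(0.07268831701602053))
ring side 125 (array([0.57013335, 0.2272929 ]), np.float64(0.07039659641789814))
ring side 140 (array([0.56991843, 0.2417676 ]), np.float64(0.061121936448236186))
[[0.5648, 0.1975, 0.09], [0.5946, 0.2189, 0.09], [0.5327, 0.1778, 0.09]] [[0.6399, 0.1841, 0.05], [0.4959, 0.2109, 0.05]]
notch 33.58849535289707 ribs -10.525673086108029
[[0.5604, 0.1915, 0.09], [0.5904, 0.219, 0.09], [0.5305, 0.1762, 0.09]] [[0.6273, 0.1831, 0.05], [0.4939, 0.2082, 0.05]]
notch 35.56866684190248 ribs -10.61825171352385
[[0.507, -0.1651, 0.087], [0.5618, -0.1869, 0.087], [0.5529, -0.2067, 0.087], [0.4992, -0.1843, 0.087]] [ 0.53023326 -0.18575775  0.087     ]
bar side -22.134272739859615
bar top -22.564387542047694
```

```bash
python3 - <<'E'
from h import *
t=imaging.grab_frame("top");s=imaging.grab_frame("side")
for f,u,v in((t,253,205),(s,299,164)):
    print(f["color"][v,u-22:u+23,:].tolist()[::2])
def fit(f,u,v,w,ths,k=8):
    c=cv2.resize(f["color"][v-w:v+w,u-w:u+w],None,fx=k,fy=k,interpolation=cv2.INTER_CUBIC).astype(int)
    for th in ths:
        m=((c[...,2]-c[...,0]<th[0])&(c[...,0]>th[1])).astype(np.uint8)*255
        m=cv2.morphologyEx(m,cv2.MORPH_OPEN,np.ones((9,9)))
        cs,_=cv2.findContours(m,cv2.RETR_EXTERNAL,cv2.CHAIN_APPROX_NONE)
        cc=max(cs,key=lambda q:cv2.boundingRect(q)[2]); 
        h=cv2.convexHull(np.vstack([q for q in cs if cv2.contourArea(q)>400]))[:,0]
        (x,y,)=((h+.5)/k-.5+[u-w,v-w]).T
        P=plane(f,np.c_[x,y],.09)[:,:2];A=np.c_[2*P,np.ones(len(P))];z=np.linalg.lstsq(A,(P**2).sum(1),rcond=None)[0]
        print(th,z[:2],np.sqrt(z[2]+z[0]**2+z[1]**2))
    return m
a=fit(t,253,205,17,[(14,100),(10,100),(14,115)]);b=fit(s,299,166,19,[(14,100),(10,100),(14,115)])
z=lambda f,u,v,w:cv2.resize(f["color"][v-w:v+w,u-w:u+w,::-1],(300,300),interpolation=cv2.INTER_CUBIC)
cv2.imwrite("pics/m.png",np.vstack([np.hstack([cv2.resize(cv2.merge([m]*3),(300,300)) for m in(a,b)]),np.hstack([z(t,253,205,17),z(s,299,166,19)])]))
E
```

```text
[[89, 99, 107], [90, 99, 107], [89, 98, 106], [115, 122, 129], [138, 145, 150], [137, 144, 149], [99, 103, 105], [73, 79, 86], [90, 99, 108], [111, 120, 128], [132, 143, 151], [132, 143, 151], [131, 143, 150], [93, 102, 109], [90, 100, 108], [92, 101, 109], [136, 144, 148], [135, 142, 146], [129, 136, 140], [78, 85, 91], [93, 102, 110], [95, 103, 110], [94, 103, 111]]
[[97, 102, 108], [98, 102, 109], [97, 102, 108], [139, 141, 143], [149, 152, 152], [150, 153, 153], [107, 108, 108], [44, 43, 43], [44, 43, 44], [48, 48, 48], [119, 124, 129], [127, 132, 137], [122, 127, 131], [64, 64, 67], [48, 48, 49], [49, 48, 48], [145, 148, 148], [150, 152, 153], [150, 152, 153], [102, 104, 108], [103, 109, 115], [103, 109, 115], [104, 109, 115]]
(14, 100) [0.56396989 0.1984049 ] 0.04805669504024377
(10, 100) [0.56260069 0.19930084] 0.04417173564576437
(14, 115) [0.5641987  0.19876026] 0.047440758505416424
(14, 100) [0.59558009 0.19000389] 0.09227588579256829
(10, 100) [0.5681801  0.22078614] 0.06904221855392813
(14, 115) [0.56967412 0.22114359] 0.0680747019702295
```

View pics/m.png

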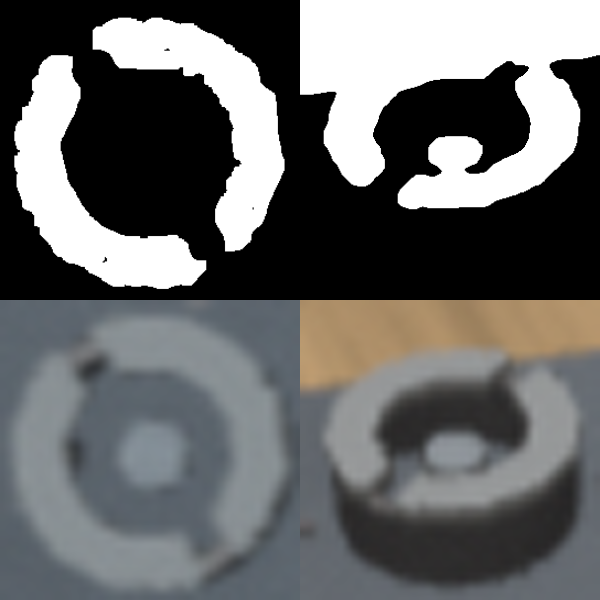

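```bash
python3 - <<'E'
from h import *
t=imaging.grab_frame("top");s=imaging.grab_frame("side")
u,v,w,k=299,166,19,8
c=cv2.resize(s["color"][v-w:v+w,u-w:u+w],None,fx=k,fy=k,interpolation=cv2.INTER_CUBIC).astype(int)
for th in(115,125):
    m=((abs(c[...,2]-c[...,0])<12)&(c[...,0]>th)).astype(np.uint8)*255
    m=cv2.morphologyEx(m,cv2.MORPH_OPEN,np.ones((15,15)))
    cs,_=cv2.findContours(m,cv2.RETR_EXTERNAL,cv2.CHAIN_APPROX_NONE)
    h=cv2.convexHull(np.vstack([q for q in cs if cv2.contourArea(q)>400]))[:,0]
    P=plane(s,(h+.5)/k-.5+[u-w,v-w],.09)[:,:2];A=np.c_[2*P,np.ones(len(P))];z=np.linalg.lstsq(A,(P**2).sum(1),rcond=None)[0]
    print(z[:2],np.sqrt(z[2]+z[0]**2+z[1]**2))
for f,ps,sc,o in((t,[(83,60),(207,250)],300/34,(236,188)),(s,[(508,372),(383,488)],300/38,(280,147))):
    q=plane(f,[(np.array(p)-([300,300] if f is s else [0,0]))/sc-.5+o for p in ps],.09);d=q[0]-q[1]
    print(q[:,:2],q.mean(0),np.degrees(np.arctan2(d[1],d[0])))
# reachability
def R(a):a=np.radians(a);return np.array([[np.cos(a),np.sin(a),0],[np.sin(a),-np.cos(a),0],[0,0,-1]])
for a in(-22.3,157.7):print(a,r.solve_ik([.5315,-.183,.06],R(a)))
for a in(35,215,-145,-10,170):print(a,r.solve_ik([.563,.198,.2],R(a)))
E
```

```text
[0.56153861 0.19540144] 0.047669861749394325
[0.56154983 0.19571354] 0.04695640802260438
[[0.59559306 0.22241843]
 [0.53066705 0.17733382]] [0.56313006 0.19987613 0.09      ] 34.77610525357344
[[0.59204222 0.21941521]
 [0.52632769 0.17234831]] [0.55918496 0.19588176 0.09      ] 35.611473570271734
-22.3 [-26.34338483  43.74954369  59.29999001 111.90462691 -47.83353451
  53.34139397 -54.66826972]
157.7 [-11.40585445  33.12957475  34.56464682 111.05902381 -26.5781057
  43.86951302 106.10941185]
35 [-50.05293666  25.0911708   35.58517028  99.48132461 -16.43680423
  60.70293537 -63.89450058]
215 [-30.02644241  22.36658431   7.97253385  98.12977868  -3.50303004
  59.74544356 104.11979631]
-145 [-30.02644241  22.36658431   7.97253385  98.12977868  -3.50303004
  59.74544356 104.11979631]
-10 [ -55.11358502   26.85730256   43.23323531   99.78807314  -20.60191939
   61.57407487 -104.98021994]
170 [-37.40938708  22.79733074  17.87658394  98.64777743  -7.91105017
  59.78892938  63.14983517]
```

```bash
cat >> h.py <<'E'
def R(a):a=np.radians(a);return np.array([[np.cos(a),np.sin(a),0],[np.sin(a),-np.cos(a),0],[0,0,-1]])
def st(m=""):print(m,"t%.1f"%r.read_time_s(),"p",r.read_ee_pos().round(4) if hasattr(r.read_ee_pos(),'round') else np.round(r.read_ee_pos(),4),"F",np.round(r.read_wrist_force(),1),"M",np.round(r.read_torque(),2),"w",round(float(r.read_grip_width()),4),"g",round(float(r.read_grip_force()),1))
E
python3 - <<'E'
from h import *
st()
C=[.5314,-.1838];A=157.7
r.move_to([*C,.2],R(A)); st("above")
print(r.movel([*C,.061],R(A),speed=.08,until_force=6)); st("down")
r.clamp(70); st("clamp")
for n in("top","side"):cv2.imwrite(f"pics/g{n}.png",imaging.grab_frame(n)["color"][:,:,::-1])
r.movel([*C,.22],R(A),speed=.12); st("lift")
for n in("top","side"):cv2.imwrite(f"pics/l{n}.png",imaging.grab_frame(n)["color"][:,:,::-1])
a=cv2.imread("pics/lside.png")[130:330,230:490];cv2.imwrite("pics/l.png",cv2.resize(a,None,fx=3,fy=3))
E
```

```text
t0.5 p [0.1448 0.608  0.2313] F [-0.7 -0.3 -0.2] M [0.05 0.03 0.02] w 0.0855 g 0.0
above t3.6 p [ 0.5318 -0.1829  0.1999] F [-0.  -0.6 -0.8] M [ 0.02 -0.08  0.02] w 0.0853 g 0.0
False
down t5.5 p [ 0.5317 -0.1839  0.0614] F [0.5 0.7 0.2] M [ 0.03 -0.05 -0.03] w 0.0855 g 0.0
clamp t6.1 p [ 0.5317 -0.184   0.0613] F [ 0.2 -0.1  2.4] M [-0.04 -0.02 -0.03] w 0.0208 g 69.2
lift t7.7 p [ 0.531  -0.1836  0.2193] F [-0.4  0.1 -3.3] M [-0.04  0.02  0.02] w 0.0208 g 68.7
```

View pics/l.png

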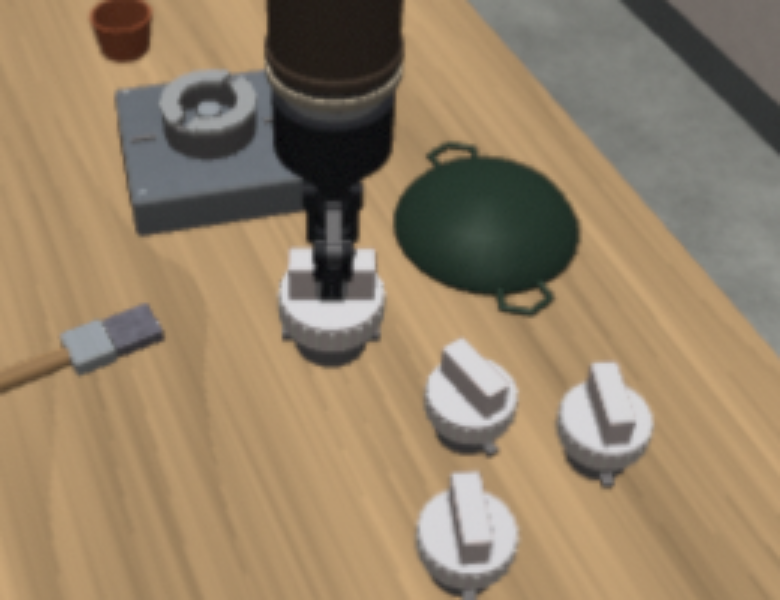

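The cartridge is lifted level and gripped at the middle of its bar (crop about (335,275)). Now the insertion.

```bash
python3 - <<'E'
from h import *
C=[.5628,.197];A=215.2
r.movel([.5628,.197,.22],R(A),speed=.13)
r.movel([*C,.165],R(A),speed=.08); st("above")
print(r.movel([*C,.135],R(A),speed=.015,until_force=4)); st("touch")
E
```

```text
above t11.7 p [0.5631 0.1969 0.1653] F [-0.7 -0.7 -2.5] M [ 0.01 -0.   -0.03] w 0.0208 g 68.6
True
touch t13.5 p [0.5627 0.197  0.1359] F [0.7 0.6 2.4] M [-0.02 -0.29 -0.03] w 0.0209 g 69.1
```

It went straight through the notches, and the spring pad is met at the expected height. Next I'll push in and turn.

```bash
python3 - <<'E'
from h import *
C=[.5628,.197];A=215.2
print(r.movel([*C,.1233],R(A),speed=.02,until_force=14)); st("in")
r.hold(.3); st()
E
```

```text
False
in t14.2 p [0.5628 0.197  0.1233] F [-1.1 -0.1  5.3] M [-0.04  0.08  0.05] w 0.0208 g 69.4
 t14.5 p [0.5628 0.197  0.1234] F [ 0.6 -0.3  5.8] M [-0.04  0.05 -0.02] w 0.0206 g 69.4
```

```bash
python3 - <<'E'
from h import *
C=[.5628,.197];A=215.2;z=.1233
while A>160:
    A-=4 if A>178 else 1.5
    r.movel([*C,z],R(A),speed=.05)
    M=r.read_torque();F=r.read_wrist_force();X=r.read_eef_rot();y=np.degrees(np.arctan2(X[1][0],X[0][0]))%360
    print(round(A,1),"yaw %.1f"%y,"Mz %.2f"%M[2],"F",np.round(F,1),"t%.1f"%r.read_time_s(),"z%.4f"%r.read_ee_pos()[2])
    if abs(M[2])>.35 or np.linalg.norm(F[:2])>12:break
st()
E
```

```text
211.2 yaw 211.2 Mz -0.04 F [-0.8  1.2  5.6] t14.8 z0.1234
207.2 yaw 207.2 Mz 0.03 F [-0.3 -0.2  5.6] t15.0 z0.1234
203.2 yaw 203.2 Mz -0.05 F [0.4 0.2 5.8] t15.3 z0.1234
199.2 yaw 199.2 Mz -0.02 F [-0.4  0.6  5.3] t15.5 z0.1234
195.2 yaw 195.2 Mz -0.00 F [0.4 0.9 4.8] t15.8 z0.1234
191.2 yaw 191.2 Mz -0.04 F [-0.5 -0.5  6.3] t16.0 z0.1234
187.2 yaw 187.2 Mz -0.06 F [0.2 0.  4.7] t16.3 z0.1234
183.2 yaw 183.2 Mz 0.00 F [0.4 1.  5.4] t16.5 z0.1234
179.2 yaw 179.2 Mz -0.03 F [0.2 0.5 6.8] t16.8 z0.1234
175.2 yaw 175.2 Mz -0.07 F [-0.5 -0.6  5.2] t17.0 z0.1234
173.7 yaw 173.7 Mz 0.00 F [-0.6 -0.8  5.9] t17.3 z0.1234
172.2 yaw 172.2 Mz -0.03 F [0.1 0.2 5.7] t17.5 z0.1234
170.7 yaw 170.7 Mz -0.06 F [ 0.1 -0.   4.8] t17.8 z0.1234
169.2 yaw 169.2 Mz -0.03 F [-0.2  0.3  5.5] t18.0 z0.1234
167.7 yaw 167.7 Mz 0.34 F [1.3 0.3 6.3] t18.3 z0.1234
166.2 yaw 166.3 Mz 0.82 F [ 0.7 -1.3  4.7] t18.5 z0.1235
 t18.5 p [0.5631 0.1975 0.1235] F [ 0.7 -1.3  4.7] M [ 0.17 -0.08  0.82] w 0.0211 g 69.6
```

The stop is at about 168.5° (ribs measured at 169.4°). I'll ease off, let the spring lift it into the pocket, release and check.

```bash
python3 - <<'E'
from h import *
C=[.5628,.197];A=168.4
r.movel([*C,.1234],R(A),speed=.05); st("eased")
print(r.movel([*C,.132],R(A),speed=.02,until_force=12)); st("up")
r.release(); r.hold(.3); st("rel")
r.movel([*C,.25],R(A),speed=.1); st("clear")
r.move_to([.45,-.02,.3],R(A)); st()
t=imaging.grab_frame("top");s=imaging.grab_frame("side")
z=lambda f,u,v,w:cv2.resize(f["color"][v-w:v+w,u-w:u+w,::-1],(390,390),interpolation=cv2.INTER_CUBIC)
cv2.imwrite("pics/e.png",np.hstack([z(t,253,205,36),z(s,300,168,40)]))
h=.09+.068
print("expected bar ends in crops: top",(proj(t,[[.563+.03*np.cos(a),.197+.03*np.sin(a),h] for a in np.radians([-10.6,169.4])])-[217,169])*390/72,
 "side",(proj(s,[[.563+.03*np.cos(a),.197+.03*np.sin(a),h] for a in np.radians([-10.6,169.4])])-[260,128])*390/80)
E
```

```text
eased t18.8 p [0.5629 0.1974 0.1235] F [-0.3  0.6  6.2] M [0.2  0.04 0.03] w 0.0207 g 69.4
False
up t19.3 p [0.5628 0.1973 0.132 ] F [1.  1.7 2.6] M [ 0.61 -0.22 -0.03] w 0.0208 g 69.8
rel t20.3 p [0.5628 0.197  0.132 ] F [ 0.1  0.1 -0.3] M [-0.01  0.02  0.02] w 0.0856 g 0.0
clear t21.6 p [0.5624 0.197  0.2493] F [ 0.   1.1 -0.5] M [ 0.03 -0.01 -0.01] w 0.0854 g 0.0
 t22.6 p [ 0.4507 -0.0185  0.3001] F [-0.4  0.3  0.8] M [ 0.03 -0.04  0.01] w 0.0853 g 0.0
expected bar ends in crops: top [[189.22696542 133.65707666]
 [165.40669566 242.74636991]] side [[234.60673993  70.19223444]
 [133.18688943  83.27711868]]
```

View pics/e.png

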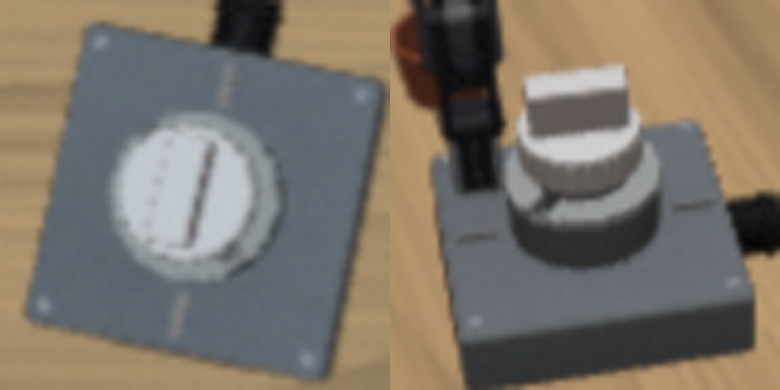

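The bar lies along the ribs in both views, and the drum sits just above the ring. I'll check height and tilt numerically.

```bash
python3 - <<'E'
from h import *
t=imaging.grab_frame("top");s=imaging.grab_frame("side")
q=plane(s,[np.array([x-390,y])*80/390-.5+[260,128] for x,y in[(523,80),(625,66),(628,92),(527,103)]],.158)
d=q[1]-q[0]+q[2]-q[3];print("bar top (side)",q.mean(0),np.degrees(np.arctan2(d[1],d[0])),np.linalg.norm(q[1]-q[0]),np.linalg.norm(q[1]-q[2]))
u,v,w,k=251,205,20,8
c=cv2.resize(t["color"][v-w:v+w,u-w:u+w],None,fx=k,fy=k,interpolation=cv2.INTER_CUBIC).astype(int)
for th in(160,168,176):
    m=(c[...,0]>th).astype(np.uint8)*255;m=cv2.morphologyEx(m,cv2.MORPH_OPEN,np.ones((9,9)))
    cs,_=cv2.findContours(m,cv2.RETR_EXTERNAL,cv2.CHAIN_APPROX_NONE)
    h=cv2.convexHull(max(cs,key=cv2.contourArea))[:,0]
    P=plane(t,(h+.5)/k-.5+[u-w,v-w],.126)[:,:2];A=np.c_[2*P,np.ones(len(P))];z=np.linalg.lstsq(A,(P**2).sum(1),rcond=None)[0]
    print("drum(top)",th,z[:2],np.sqrt(z[2]+z[0]**2+z[1]**2))
o=[proj(s,[[.563,.197,a]])[0] for a in(.126,.158)];print("expected side px",o)
cc=s["color"][130:190,275:330,::-1];tt=t["color"][180:230,228:278,::-1]
cv2.imwrite("pics/e2.png",np.hstack([cv2.resize(tt,(390,390),interpolation=2),cv2.resize(cc,(390,390*60//55))[:390]]))
E
```

```text
bar top (side) [0.56077896 0.19159218 0.158     ] -11.168495434870984 0.06069891746498354 0.025664088881466582
drum(top) 160 [0.56440328 0.19889149] 0.03706478441612523
drum(top) 168 [0.56431838 0.19882001] 0.03623279217301902
drum(top) 176 [0.56623893 0.20162019] 0.032858091079379925
expected side px [array([298.44025126, 152.64074194]), array([297.75613172, 143.7329212 ])]
```

View pics/e2.png

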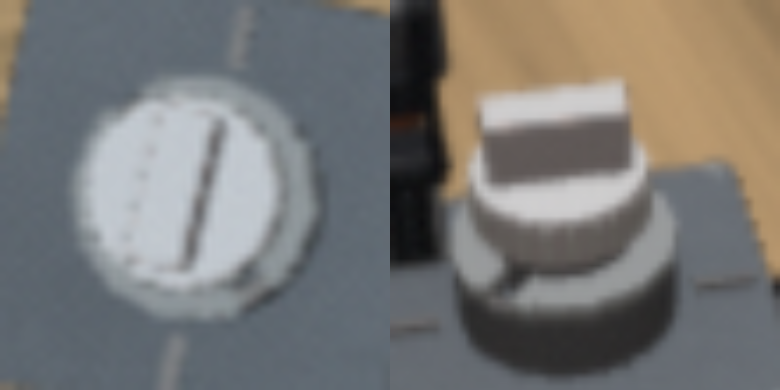

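```bash
python3 - <<'E'
from h import *
t=imaging.grab_frame("top");s=imaging.grab_frame("side")
# bar-top mask in the side view: the bright top face, centroid; same on the row of still cartridges not needed
for f,ps,o,k in((t,[(158,120),(130,240),(187,268),(213,125)],(228,180),390/50),(s,[(88,95),(234,80),(238,113),(94,130)],(275,130),390/55)):
    q=plane(f,[np.array(p)/k-.5+o for p in ps],.158);print(q.mean(0))
    c=np.mean([np.array(p)/k-.5+o for p in ps],0);print(c)
E
```

```text
[0.5632996  0.19755274 0.158     ]
[249.55128205 203.63461538]
[0.56179757 0.19501793 0.158     ]
[297.55769231 144.23717949]
```

The bar top agrees with the ring centre to about 1 mm in both views, so the cartridge is upright and at lock height. I'm handing the job in.

```bash
python3 -c "
from plant import r
print(r.job_done())"
```

```text
the job is handed in; nothing more can be done
None
```

The cartridge is locked in the socket with its grip bar along the ribs, upright and released; I handed the job in at about 23 s, with no verdict shown.

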